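# Set out the sample set on the harness mat

### The job

Set out the next harness sample on the grey mat with the white grid, each piece flat and centred in its square: the white connector housing between the blue fork and the orange fork, the red fuse box in the square directly behind the blue fork (on the side away from the robot), and the yellow tape roll in the square directly in front of the orange fork (on the robot's side). Then set the black cover on top of the white housing, squarely and lined up with it, like a lid. Leave the green roll, the metal terminal block and the amber jar where they are.

Things in the scene. Friction and masses are not known exactly. Their poses are not given: they have to be found in the camera images.
- mat: fixed grey mat, 284 x 284 x 4 mm, with a white grid of 3 x 3 squares, centres 90 mm apart; origin at the centre of its underside, x away from the robot (turned up to 0.2 rad), y to the left, z up; top 4 mm above the table. The forks stand in the left and right squares of its middle row, which on which side varies; behind is its +x, in front its -x
- blue_fork: blue U-shaped wire holder fixed on the mat at the centre of its square: base 42 x 42 mm, 12 mm high, with two prongs to 42 mm above the mat; origin at the centre of its underside (on the mat's top), axes parallel to the mat's
- orange_fork: orange wire holder, the same as the blue one in all but colour, fixed on the mat on the other side
- housing: loose white connector housing, a block 56 (x) x 36 (y) x 30 (z) mm with two rows of dark cavities in its flat top; origin at the centre of its underside, z up
- cover: loose black connector cover, a block 56 (x) x 36 (y) x 24 (z) mm with grey ribs on top and a round stub 16 mm across that stands out 9 mm from its +x end, 4 to 20 mm above its base; flat underside; origin at the centre of the block's underside, z up. It may sit on the housing either way round.
- fuse_box: loose red fuse box, a block 52 (x) x 34 (y) x 28 (z) mm with four coloured fuses in its top; origin at the centre of its underside, z up
- yellow_roll: loose yellow tape roll lying flat, a ring 54 mm outside, 30 mm inside, 22 mm high; origin at the centre of its underside, z up
- green_roll: loose green tape roll, the same size as the yellow one; stands on the mat in the front or back square of the middle column; leave alone
- terminal_block: loose aluminium terminal block, 40 x 40 x 24 mm, with four brass discs on top; stands on the mat in the other of those two squares; leave alone
- jar: loose amber jar with a copper-coloured lid, 44 mm across, 55 mm high, standing among the pieces beside the mat; leave alone
Things that resemble listed ones, but are neither listed nor needed, are in the scene too. What is shaped like the orange_fork but pink or purple is not meant.

How it is judged (in metres and radians):
At the end, for the whole second after the job is handed in: Housing between the forks, fuse box behind the blue fork, roll before the orange fork, each flat and within 15 mm of its square's centre each way; cover on the housing within 10 mm each way and 0.25 rad; all upright, released, at rest; bystanders moved under 25 mm (x of housing in the frame of mat between -0.015 and 0.015 m and y of housing in the frame of mat between -0.015 and 0.015 m and z of housing in the frame of mat between 0 and 0.008 m and x of fuse_box in the frame of blue_fork between 0.075 and 0.105 m and y of fuse_box in the frame of blue_fork between -0.015 and 0.015 m and z of fuse_box in the frame of mat between 0 and 0.008 m and x of yellow_roll in the frame of orange_fork between -0.105 and -0.075 m and y of yellow_roll in the frame of orange_fork between -0.015 and 0.015 m and z of yellow_roll in the frame of mat between 0 and 0.008 m and x of cover in the frame of housing between -0.01 and 0.01 m and y of cover in the frame of housing between -0.01 and 0.01 m and z of cover in the frame of housing between 0.026 and 0.034 m and angle between the x axis of cover and the x axis of housing, either way round below 0.25 rad and angle between each of housing, fuse_box, yellow_roll, cover's own z axis and vertical below 0.12 rad and linear speed of each of housing, fuse_box, yellow_roll, cover below 0.02 m/s); the robot touches nothing.
It fails at once if the green tape roll is disturbed (moved more than 25 mm or tipped) (distance of green_roll from where it was at the start of the episode above 0.025 m or angle between green_roll's own z axis and vertical above 0.4 rad).
It fails at once if the aluminium terminal block is disturbed (moved more than 25 mm or tipped) (distance of terminal_block from where it was at the start of the episode above 0.025 m or angle between terminal_block's own z axis and vertical above 0.4 rad).
It fails at once if the amber jar is disturbed (moved more than 25 mm or tipped) (distance of jar from where it was at the start of the episode above 0.025 m or angle between jar's own z axis and vertical above 0.4 rad).
It also fails if it takes over 102 s, if anything falls off the work surface, if the arm or the gripper's body presses on something with over 40 N, if the wrist force passes 120 N, or if a joint passes its speed limit or range.

### The arm

A 6-joint arm with a two-finger parallel gripper is mounted at the origin on the work surface. World frame = base frame: x ahead of the robot, y to its left, z up, the work surface at z = 0. Lengths are in mm, angles in rad, forces in N, time in s.
With the tool pointing down it reaches from about 325 to 875 mm from the base axis. Payload 4.4 kg.
Tool frame: the origin (TCP) lies on the centre line of the jaws, within the pads' length; the fingertips stand ahead of it and the grasp point (between the pads) lies 6 mm ahead of it (ctrl.tcp_to_tips is the z of the fingertips in the tool frame, in mm); z points along the fingers, y is the line along which they close (so a half turn about z gives the same grasp; the last joint's range is limited). The gripper opens to 85 mm and grips with 20 to 120 N. Pads are 22 mm wide; open, the fingers measure 114 mm over their backs; the gripper's body (76 mm by 85 mm) begins 54 mm behind the grasp point. The pads swing forward as they close: fully open they stand 13 mm farther back than shut.
Start: joints at [-0.15, 0.207, 1.542, -0, 1.393, -0.15], TCP at [575.002, -0.012, 256.282] pointing down, gripper open.
Joint ranges: [-2.73, 2.73], [-0.86, 2.22], [0.23, 2.46], [-1.11, 4.25], [0.08, 2.63], [-2.82, 2.82]. Speed limits (rad/s): [2.79, 2.79, 3.14, 3.14, 3.14, 3.14].

### API

Orientations are given as a 3x3 rotation matrix whose columns are the frame's x, y, z axes.
In Python, from plant import ctrl, sensors, optics gives the robot as it stands. Calls block until the motion is done:
- ctrl.move_ptp(position, orientation): joint-space move of the TCP to a pose.
- ctrl.move_l(position, rot=None, vel=150, threshold=None): straight line of the TCP; rot=None keeps the orientation; vel is the mean speed in mm/s. With threshold (N) it stops when the force on the tool has changed by that much, and returns True; else False.
- ctrl.set_joints(angles): joint-space move.
- ctrl.gripper_to(opening, force=None): finger opening in mm; force is the grip in N (None keeps the last); returns when the fingers have stopped.
- ctrl.hold(seconds).
- ctrl.solve_ik(position, orientation): joint angles nearest the present ones, or None.
- sensors.read_state(): the state.
- optics.grab_frame(name): name is "scene" or "side" or "wrist"; returns (picture, depth): 400x640x3 uint8, red, green, blue; 400x640 float32, mm along the optical axis (not along the pixel's ray), 0 where there is no reading.
- optics.camera_params(name): a dict with "mtx" (3x3 intrinsics, pixels), "k1" (the pictures are not rectified: a ray, as slopes to the right and down, at radius r is drawn at 1 + k1 r^2 times it, then the intrinsics apply), "R" (3x3) and "t" (3): a world point X has camera coordinates R X + t; the wrist camera has in their place "T_tool_cam" (4x4, takes a point from camera to tool coordinates, whose origin is the TCP and whose axes are the flange's). Camera axes: x right, y down, z forward; pixel columns grow to the right and rows downward; lengths in mm; the calibration is good to about 2 mm. A picture is of the moment at which its call begins: read the wrist's pose just before it. camera_params takes no time and is no camera call.
A pose or a line that the arm cannot do raises ctrl.MotionError and nothing moves.
- ctrl.finish_job(): hands the job in; it is judged then, once.
The state is a dict: "t": time; "q": joint angles; "qvel": joint speeds; "tau": joint torques, N m; "eef_pos": TCP position; "eef_rot": TCP orientation; "force": force on the tool from outside, world axes, zero at the start; "wrist_torque": the same for the moment, N m; "grip_width": finger opening in mm; "grasp_force": force on a finger pad.
Only numpy, scipy, OpenCV 4.12 (cv2) and the standard library are available. Lean on these libraries where they do the work, as an engineer would, in place of code of your own. Each camera call takes 0.05 s, during which the arm holds its last target. There are 200 camera calls.

## Working session

There is one attempt and no reset: what is moved stays moved. The work goes in short steps, each a Python script; the robot and the scene stay as the last script left them, time stands still between calls to the robot, and variables do not carry over. Pictures are saved under pics/ and viewed, at most 14 in all, crops included, and the job is handed in when it is done.

```bash
ls; mkdir -p pics; cat > h.py <<'E'
import numpy as np, cv2
from plant import ctrl, sensors, optics
def grab(name):
    s=sensors.read_state(); p=optics.camera_params(name); im,d=optics.grab_frame(name)
    if name=='wrist':
        T=p['T_tool_cam']; Rw=np.array(s['eef_rot'])@T[:3,:3]; tw=np.array(s['eef_rot'])@T[:3,3]+np.array(s['eef_pos'])
    else:
        Rw=p['R'].T; tw=-p['R'].T@p['t']
    return dict(im=im,d=d,R=Rw,t=tw,K=np.array(p['mtx']),k1=p['k1'])
def slopes(v,px):
    px=np.atleast_2d(np.array(px,float)); D=np.array([v['k1'],0,0,0,0.])
    return cv2.undistortPoints(px[:,None],v['K'],D)[:,0]
def rays(v,px):
    s=slopes(v,px); return np.c_[s,np.ones(len(s))]@v['R'].T
def onplane(v,px,z):
    r=rays(v,px); return v['t']+r*((z-v['t'][2])/r[:,2])[:,None]
def bydepth(v,px):
    px=np.atleast_2d(px).astype(int); return v['t']+rays(v,px)*v['d'][px[:,1],px[:,0]][:,None]
def cloud(v):
    h,w=v['d'].shape; g=np.mgrid[0:h,0:w]; px=np.c_[g[1].ravel(),g[0].ravel()]
    P=v['t']+rays(v,px)*v['d'].ravel()[:,None]; P[v['d'].ravel()==0]=np.nan
    return P.reshape(h,w,3)
def tri(v1,p1,v2,p2):
    A=[];b=[]
    for v,p in((v1,p1),(v2,p2)):
        r=rays(v,p)[0]; r/=np.linalg.norm(r); M=np.eye(3)-np.outer(r,r); A.append(M); b.append(M@v['t'])
    return np.linalg.lstsq(np.vstack(A),np.hstack(b),rcond=None)[0]
def save(n,im,crop=None,f=1):
    if crop: x,y,x2,y2=crop; im=im[y:y2,x:x2]
    cv2.imwrite('pics/'+n+'.png',cv2.resize(im[:,:,::-1],None,fx=f,fy=f,interpolation=cv2.INTER_CUBIC))
def project(v,X):
    c=(np.atleast_2d(X)-v['t'])@v['R']; s=c[:,:2]/c[:,2:]; s=s*(1+v['k1']*(s**2).sum(1))[:,None]
    return s@v['K'][:2,:2].T+v['K'][:2,2]
E
python3 - <<'E'
from h import *
import pickle
V={n:grab(n) for n in('scene','side','wrist')}
pickle.dump(V,open('v0.pkl','wb'))
for n in V: save(n+'0',V[n]['im'],f=1.25); print(n,V[n]['t'],V[n]['R'][:,2],V[n]['K'][0,0])
print(ctrl.tcp_to_tips,sensors.read_state()['t'])
E
```

```text
pics
scene [946.09509598 335.51115907 764.76016034] [-0.49174974 -0.29917971 -0.81772471] 399.76800335016986
side [-118.01018647 -768.94432304  672.37771124] [ 0.50435052  0.69193135 -0.51658645] 432.8731786074143
wrist [573.38351716  68.42922714 372.65339332] [-0.00311614 -0.27001443 -0.96285123] 321.1005295485215
25.0 0.15
```

View pics/scene0.png

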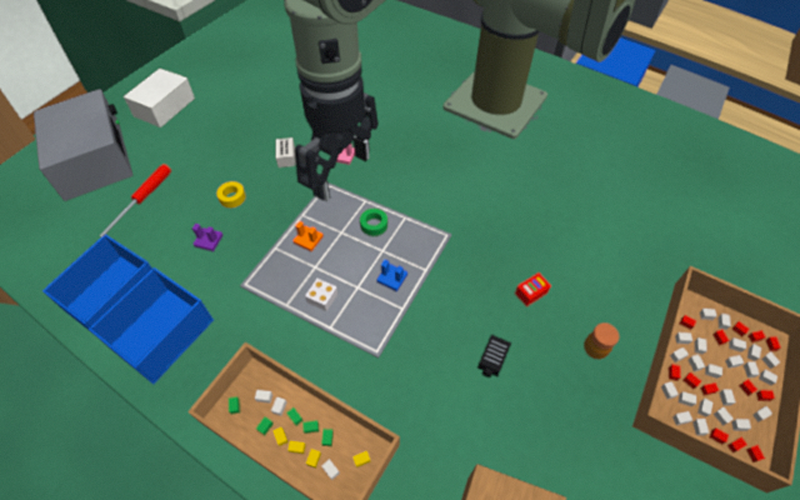

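View pics/side0.png

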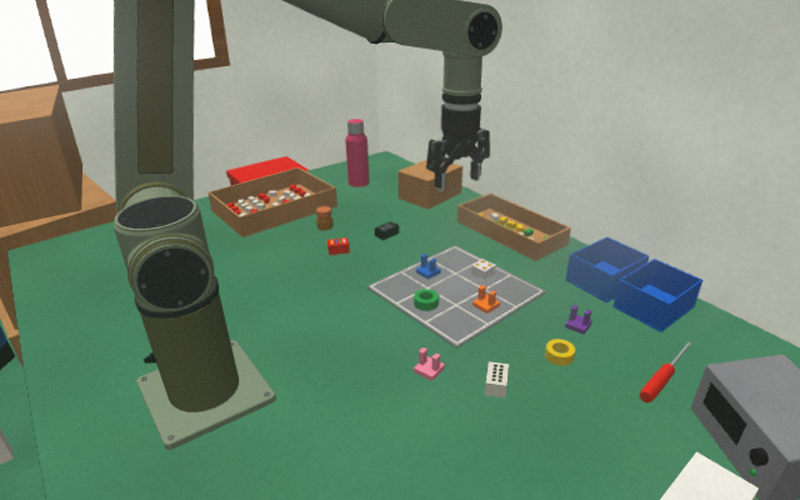

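View pics/wrist0.png

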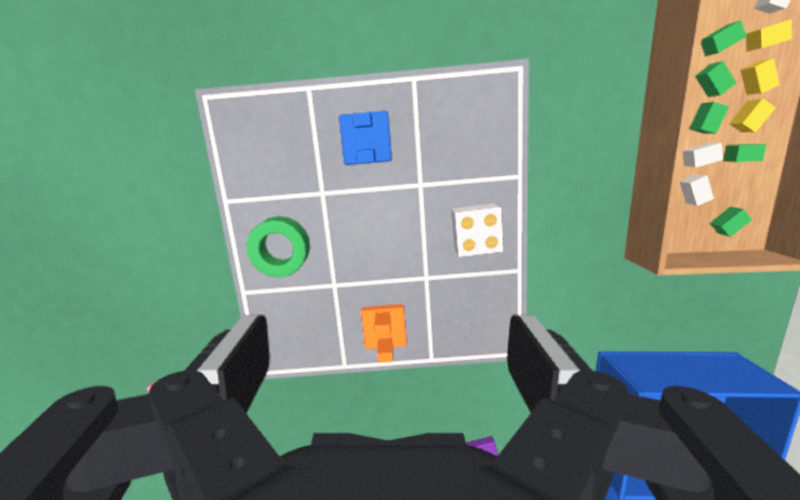

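Wrist view (800×500 px): blue fork (365,138), so it is on the left (+y). Orange fork (384,327), green roll (277,247) in front, terminal block (478,230) behind. Inner grid crossings are about (324,194), (423,185), (335,285) and (430,277).

Candidates:
- **Housing:** scene (285,152) has cavities; the plain white box at (160,97) is too big.
- **Fuse box:** scene (533,288) has fuses; the red bits in the tray are not it.
- **Yellow roll:** scene (231,194); the yellow bits are in a tray.
- **Cover:** scene (494,355).
- **Forks:** pink (345,155) and purple (207,237) are decoys.

```bash
python3 - <<'E'
from h import *
import pickle
V=pickle.load(open('v0.pkl','rb')); w,s,d=V['wrist'],V['scene'],V['side']
px=np.array([(324,194),(423,185),(335,285),(430,277)])/1.25
P=onplane(w,px,4); print(P, P.mean(0), 'wrist depth z',bydepth(w,px+[8,8])[:,2])
print('yaw',[np.arctan2(*(P[j]-P[i])[[1,0]]) for i,j in((0,1),(2,3))], np.linalg.norm(P[1]-P[0]),np.linalg.norm(P[2]-P[0]))
print('blue,orange base', onplane(w,np.array([(366,138),(384,327)])/1.25,20))
C={n:cloud(V[n]) for n in('scene','side')}
for n,ps,pd in(('housing',(285,152),(497,375)),('fuse',(533,288),(339,246)),('roll',(231,194),(560,351)),('cover',(494,355),(387,231)),('jar',(603,340),(324,218))):
    c0=np.nanmedian(C['scene'][int(ps[1]/1.25)-2:int(ps[1]/1.25)+3,int(ps[0]/1.25)-2:int(ps[0]/1.25)+3].reshape(-1,3),axis=0)
    T=tri(s,np.array(ps)/1.25,d,np.array(pd)/1.25)
    print(n,'depth',c0.round(),'tri',T.round())
    for k in C:
        Q=C[k].reshape(-1,3); m=(np.linalg.norm(Q[:,:2]-c0[:2],axis=1)<50)&(Q[:,2]>10)&(Q[:,2]<70); q=Q[m]
        if len(q)<20: print(k,'few');continue
        zt=np.percentile(q[:,2],90); t=q[abs(q[:,2]-zt)<4]
        r=cv2.minAreaRect(t[:,:2].astype(np.float32)); print('  ',k,len(q),round(zt,1),np.round(r[0],1),np.round(r[1],1),round(r[2],1))
f=lambda v,c,n,z:save(n,v['im'],c,z)
a=cv2.resize(s['im'][95:140,205:310],(780,334)); b=cv2.resize(s['im'][200:320,370:500],(780,720))
b=cv2.resize(b,(420,388)); a=cv2.resize(s['im'][100:175,165:280],(595,388))
cv2.imwrite('pics/crop.png',cv2.resize(np.hstack([a,b]),(790,302))[:,:,::-1])
E
```

```text
[[513.62484065  19.34651986   4.        ]
 [604.21205299  27.57185518   4.        ]
 [520.53178704 -69.4438959    4.        ]
 [613.09962213 -61.08786419   4.        ]] [562.8670757  -20.90334626   4.        ] wrist depth z [3.35119978 2.6791178  4.07931372 3.56530115]
yaw [np.float64(0.09055186940331658), np.float64(0.09002528281895528)] 90.95987676398717 89.05865392320396
blue,orange base [[ 553.78545871   68.71152376   20.        ]
 [ 568.51173862 -106.43538477   20.        ]]
housing depth [ 429. -281.   30.] tri [ 424. -290.   19.]
   scene 279 31.0 [ 421.2 -290.8] [57.2 34.8] 41.3
   side 414 31.1 [ 419.1 -294.6] [58.7 36.2] 41.2
fuse depth [449. 292.  29.] tri [443. 291.  15.]
   scene 398 29.8 [443.2 292.3] [32.8 53.5] 65.5
   side 173 30.0 [442.3 288.1] [40.1 52.2] 68.8
roll depth [ 565. -321.    1.] tri [ 570. -310.   12.]
   scene 279 23.0 [ 570.  -309.2] [53.6 50.8] 20.6
   side 303 22.3 [ 567.4 -311.7] [52.1 51.5] 2.9
cover depth [596. 292.  23.] tri [590. 291.  10.]
   scene 524 25.6 [590.3 291.4] [57.  34.4] 6.8
   side 162 26.4 [589.4 289.3] [58.7 39.9] 7.6
jar depth [494. 429.  55.] tri [479. 432.  27.]
   scene 533 56.2 [481.2 430.5] [38.2 37.8] 85.2
   side 187 53.5 [476.7 427. ] [37.1 39.1] 0.4
```

View pics/crop.png

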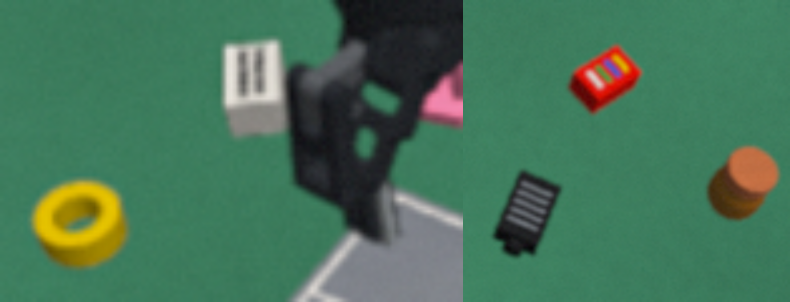

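The crops confirm all four pieces. The two views and the depth agree: tops at 30, 28, 22 and 24 mm, sizes as given. The mat is centred at (563,-21), yaw 0.09. Next I hover over the housing for a close measurement and test how the fingertips shift with opening.

```bash
cat >> h.py <<'E'
MY=0.090; MC=np.array([562.9,-20.9])
def mat(dx,dy):
    c,s=np.cos(MY),np.sin(MY); return MC+[c*dx-s*dy,s*dx+c*dy]
def rot(a):
    y=np.array([np.cos(a),np.sin(a),0]); z=np.array([0,0,-1.]); return np.c_[np.cross(y,z),y,z]
def best(xy,z,a):
    "yaw of the finger line (mod pi) with the smallest last joint"
    o=[(abs(q[5]),b) for b in(a-2*np.pi,a-np.pi,a,a+np.pi,a+2*np.pi) for q in[ctrl.solve_ik(np.r_[xy,z],rot(b))] if q is not None]
    return min(o)[1]
def measure(v,xy,rad=45,h=None,lo=10):
    Q=cloud(v).reshape(-1,3); q=Q[(np.linalg.norm(Q[:,:2]-xy,axis=1)<rad)&(Q[:,2]>lo)&(Q[:,2]<75)]
    zt=np.percentile(q[:,2],85) if h is None else h; t=q[abs(q[:,2]-zt)<5]
    (c,s,a)=cv2.minAreaRect(t[:,:2].astype(np.float32)); a=np.radians(a)
    if s[0]<s[1]: a+=np.pi/2; s=s[::-1]
    print('measured top',round(np.median(t[:,2]),1),'c',np.round(c,1),'size',np.round(s,1),'long axis',round((a+np.pi/2)%np.pi-np.pi/2,3),len(t))
    return np.array(c),a
def T(): return round(sensors.read_state()['t'],1)
E
python3 - <<'E'
from h import *
import pickle
print(np.round(sensors.read_state()['eef_rot'],2))
xy=np.array([421,-291]); a=best(xy,200,np.radians(41.3+90)); print(a)
ctrl.move_ptp(np.r_[xy,200],rot(a)); print(T())
v=grab('wrist'); measure(v,xy); save('h1',v['im'],f=1.0)
print(bydepth(v,project(v,[[421,-291,30]]).round()))
ctrl.gripper_to(36); print(ctrl.tcp_to_tips, sensors.read_state()['grip_width'],T())
ctrl.gripper_to(60); print(ctrl.tcp_to_tips,T())
E
```

```text
[[-0.  1. -0.]
 [ 1.  0.  0.]
 [ 0. -0. -1.]]
-0.849975345721238
1.4
measured top 29.8 c [ 419.7 -294.2] size [56.  35.8] long axis 0.727 2272
[[ 420.51652795 -291.29053596   29.34427318]]
25.0 36.00007872658002 2.0
25.0 2.4
```

View pics/h1.png

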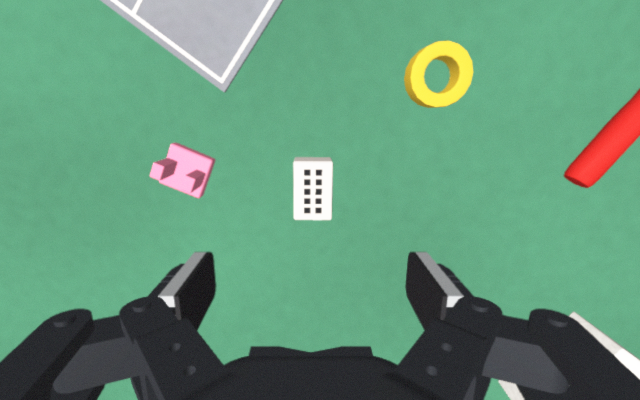

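Housing at (313,188), its long axis square to the jaws; the pink decoy at (185,170) and the yellow roll at (438,75) are clear. Measured (419.7,-294.2), top 29.8. Before descending I'll check the fingertip reach from depth.

```bash
python3 - <<'E'
from h import *
s=sensors.read_state(); p=np.array(s['eef_pos']); R=np.array(s['eef_rot'])
for w in(80,36,54,60):
    ctrl.gripper_to(w); v=grab('wrist'); q=((cloud(v)-p)@R).reshape(-1,3)
    m=(abs(q[:,1])<75)&(q[:,2]<80)&(q[:,2]>-20)&(abs(q[:,0])<30); print(w,np.percentile(q[m,2],[90,99,99.9]).round(1),m.sum())
E
```

```text
80 [ 7.5 13.2 14.1] 4698
36 [14.1 22.1 23.9] 4266
54 [12.9 19.8 21.6] 4504
60 [12.1 19.  20.4] 4638
```

Tips sit 24 mm ahead of the TCP at 36 mm opening and 21.5 at 54, so TCP z=29 puts them 5 mm above the table. Pick and place the housing, then look.

```bash
cat >> h.py <<'E'
def pick(xy,a,z,opening,grip=40):
    b=best(xy,z,a); ctrl.gripper_to(opening); ctrl.move_ptp(np.r_[xy,z+90],rot(b))
    if ctrl.move_l(np.r_[xy,z],vel=120,threshold=12): print('CONTACT at',sensors.read_state()['eef_pos']); return b,None
    ctrl.gripper_to(0,grip); w=sensors.read_state()['grip_width']; ctrl.move_l(np.r_[xy,z+110],vel=150)
    s=sensors.read_state(); print('picked width',round(w,1),round(s['grip_width'],1),'force',round(s['grasp_force'],1),'t',T()); return b,w
def place(xy,a,z,w):
    b=best(xy,z,a); ctrl.move_ptp(np.r_[xy,z+90],rot(b)); ctrl.hold(.3)
    ctrl.move_l(np.r_[xy,z+15],vel=150); c=ctrl.move_l(np.r_[xy,z-1.5],vel=30,threshold=5)
    print('touch',c,'z',round(sensors.read_state()['eef_pos'][2]-z,1)); ctrl.hold(.2)
    ctrl.gripper_to(w+12); ctrl.hold(.1); ctrl.move_l(np.r_[xy,z+120],vel=150); print('placed t',T())
E
python3 - <<'E'
from h import *
b,w=pick(np.array([419.7,-294.2]),0.727+np.pi/2,29,60)
if w and 30<w<42:
    place(mat(0,0),MY+np.pi/2,33,w); v=grab('wrist'); save('p1',v['im'],f=1.0); measure(v,mat(0,0),40,h=34); print('mat',mat(0,0))
E
```

```text
picked width 35.2 35.4 force 41.4 t 6.7
touch True z 1.1
placed t 10.8
measured top 33.8 c [562.7 -21. ] size [56.5 36. ] long axis 0.085 3334
mat [562.9 -20.9]
```

```bash
ls pics
```

```text
crop.png
h1.png
p1.png
scene0.png
side0.png
wrist0.png
```

View pics/p1.png

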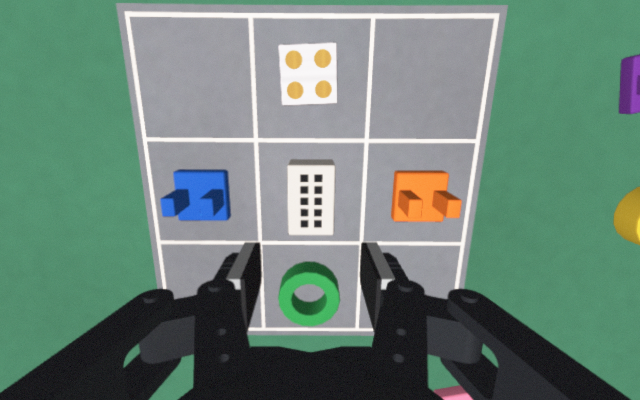

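Housing centred in the middle square (312,198), with the grid crossings around it at (258,140), (367,140), (260,242), (361,242). The back-left square (behind blue) is at (195,75). Next: fuse box, measured at the hover before the grasp.

```bash
python3 - <<'E'
from h import *
v=grab('wrist'); P=onplane(v,[(258,140),(367,140),(260,242),(361,242)],4); print('mat check',P.mean(0),'purple',onplane(v,[(628,85)],10))
xy=np.array([442.8,291]); a=np.radians(-24.5)+np.pi/2
ctrl.gripper_to(60); ctrl.move_ptp(np.r_[xy,200],rot(best(xy,200,a)))
v=grab('wrist'); save('f1',v['im']); c,l=measure(v,xy)
print(c-xy, v['d'].max())
if np.linalg.norm(c-xy)<8:
    b,w=pick(c,l+np.pi/2,28,58)
    if w and 28<w<40:
        t=mat(90,90); place(t,MY+np.pi/2,32,w); v=grab('wrist'); measure(v,t,38,h=32); print('target',t)
xy=np.array([569.5,-310]); ctrl.move_ptp(np.r_[xy,200],rot(best(xy,200,MY+np.pi/2)))
v=grab('wrist'); save('y1',v['im']); measure(v,xy,34); print(T())
E
```

```text
mat check [560.47705473 -21.55592466   4.        ] purple [[ 666.43000248 -249.11488718   10.        ]]
measured top 27.7 c [440.7 291.7] size [51.5 33.4] long axis -0.415 1972
[-2.09663086  0.7253418 ] 400.02023
picked width 33.2 33.1 force 41.1 t 15.8
touch True z 1.2
placed t 20.6
measured top 31.8 c [642.4  76.6] size [51.7 34.1] long axis 0.09 2850
target [644.44667654  76.8248154 ]
measured top 21.6 c [ 569.5 -310.5] size [52.4 52. ] long axis -1.459 1713
22.2
```

View pics/y1.png

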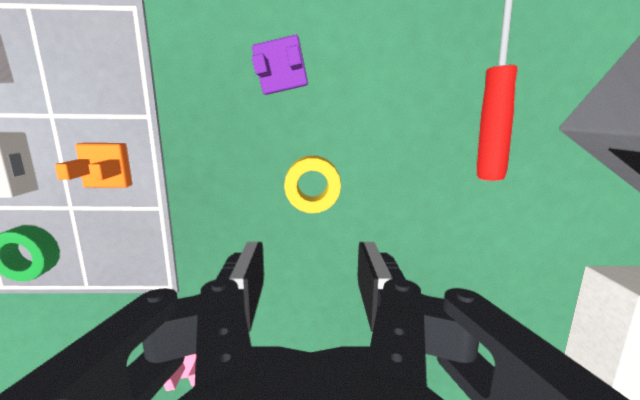

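Yellow roll at (313,185), both sides of the jaws free; purple decoy at (280,65) is clear. Pick and place it, then go over the cover.

```bash
python3 - <<'E'
from h import *
b,w=pick(np.array([569.5,-310.5]),MY+np.pi/2,26,72)
if w and 48<w<60:
    t=mat(-91,-90); place(t,MY+np.pi/2,30,w); v=grab('wrist'); measure(v,t,38,h=26); print('target',t)
xy=np.array([590,291]); ctrl.gripper_to(60); ctrl.move_ptp(np.r_[xy,200],rot(best(xy,200,np.radians(6.8)+np.pi/2)))
v=grab('wrist'); save('c1',v['im']); measure(v,xy,45); measure(v,xy,45,h=26); 
P=cloud(v).reshape(-1,3); m=(np.linalg.norm(P[:,:2]-xy,axis=1)<50)&(P[:,2]>21)&(P[:,2]<29); q=P[m]; u=np.array([np.cos(.119),np.sin(.119)])
print('long ext',np.percentile((q[:,:2]-xy)@u,[0.2,99.8]),'short',np.percentile((q[:,:2]-xy)@[-u[1],u[0]],[.2,99.8]),T())
E
```

```text
picked width 51.9 52.0 force 41.8 t 25.1
touch True z 1.8
placed t 28.9
measured top 25.6 c [ 479.4 -118.9] size [53.4 52.6] long axis -0.441 2513
target [ 480.35737072 -118.71469395]
measured top 23.6 c [591.6 291.3] size [63.8 35.9] long axis 0.102 2244
measured top 23.6 c [587.8 290.9] size [56.1 35.9] long axis 0.102 2219
long ext [-30.10726729  25.8402076 ] short [-17.85824616  18.01247052] 31.3
```

View pics/c1.png

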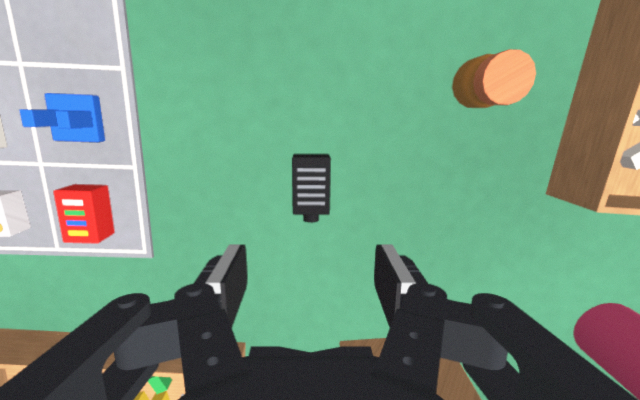

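The cover is at (311,185) with its stub on the +x end (311,217), and the block alone measures 56.1×35.9 centred at (587.8,290.9). Its surroundings are clear (jar at (500,78)). Fuse box in its square at (85,213). Now I set the cover on the housing.

```bash
python3 - <<'E'
from h import *
b,w=pick(np.array([587.8,290.9]),.102+np.pi/2,28,60)
if w and 30<w<42:
    t=np.array([562.7,-21.]); place(t,.087+np.pi/2,62,w); v=grab('wrist'); measure(v,t,40,h=58); print(T())
    ctrl.move_ptp(np.r_[mat(-20,0),300],rot(best(t,300,MY+np.pi/2))); v=grab('wrist'); save('e1',v['im'])
    for n,t,h in(('cover',mat(0,0),58),('fuse',mat(90,90),32),('roll',mat(-90,-90),26)): print(n,t); measure(v,t,40,h=h)
    s=grab('side'); save('e2',s['im'],(270,170,470,300),4)
    print(T())
E
```

```text
picked width 34.9 35.2 force 42.0 t 34.1
touch True z 1.5
placed t 39.3
measured top 57.9 c [556.8 -21.8] size [64.5 36. ] long axis 0.093 3234
39.3
cover [562.9 -20.9]
measured top 57.8 c [556.3 -21.7] size [64.  35.6] long axis 0.088 1628
fuse [644.44667654  76.8248154 ]
measured top 31.8 c [641.3  76.5] size [50.4 35.2] long axis 0.092 1538
roll [ 481.35332346 -118.6248154 ]
measured top 25.5 c [ 479.5 -118.9] size [52.8 52.2] long axis 0.872 918
40.0
```

View pics/e1.png

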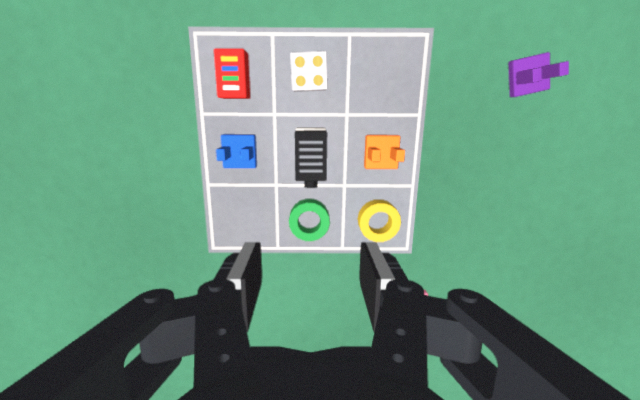

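View pics/e2.png

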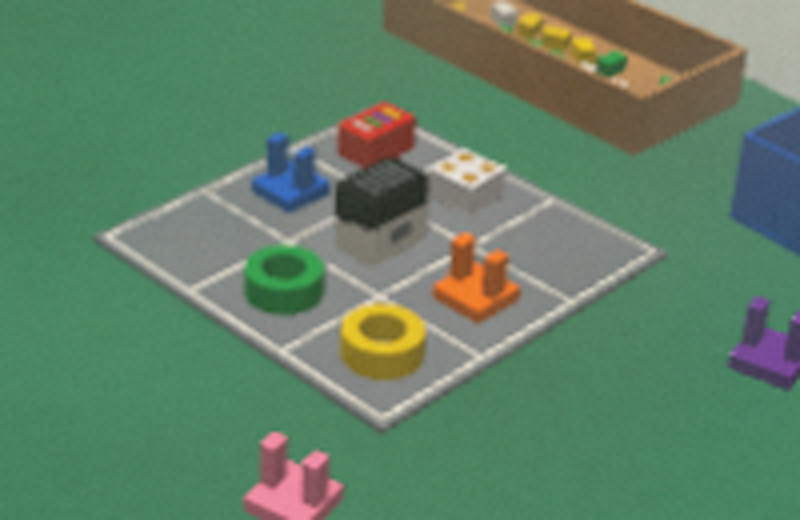

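Overhead view: cover square on the housing (311,157), fuse box (232,73) behind blue, yellow roll (380,221) in front of orange. The green roll (309,220) and terminal block (309,71) are in their squares. Allowing for the stub, the cover is about 2 mm off the housing and every piece is within 4 mm; the side view shows all flat.

```bash
python3 -c "
from h import *
print(ctrl.finish_job())"
```

```text
the job is handed in; nothing more can be done
None
```

The job is handed in at about 40 s with all four pieces placed: by my last camera measurements each is within about 4 mm of its square's centre and the cover is about 2 mm off the housing, but `finish_job` returned no verdict.

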